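Square the bottle stand into its corner stops, stand the bottle in it and stopper it

ROBOT

A 6-joint arm with a two-finger parallel gripper is mounted at the origin on the work surface. World frame = base frame: x ahead of the robot, y to its left, z up, the work surface at z = 0. Lengths are in m, angles in degrees, forces in N, time in s.
With the tool pointing down it reaches from about 0.25 to 0.725 m from the base axis. Payload 9.7 kg.
Tool frame: the origin (TCP) lies on the centre line of the jaws, within the pads' length; the fingertips stand 14 mm ahead of it and the grasp point (between the pads) lies 5 mm behind it; z points along the fingers, y is the line along which they close (so a half turn about z gives the same grasp; the last joint's range is limited). The gripper opens to 85 mm and grips with 20 to 120 N. Pads are 22 mm wide; open, the fingers measure 114 mm over their backs; the gripper's body (76 mm by 85 mm) begins 54 mm behind the grasp point. The pads swing forward as they close: fully open they stand 13 mm farther back than shut.
Start: joints at [-76.891, 4.979, 10.078, 95.1, 0, 90], TCP at [0.125, -0.536, 0.245] pointing down, gripper open.
Joint ranges: [-179.16, 179.16], [-48.56, 103.87], [-65.8, 70.77], [-126.05, 130.52], [-82.76, 87.17], [-180, 180]. Speed limits (degrees/s): [127.2, 127.2, 147.25, 180, 180, 180].

INTERFACE

Orientations are given as [roll, pitch, yaw] about the fixed x, y, z axes, in that order (R = Rz(yaw) Ry(pitch) Rx(roll)).
In Python, from workcell import bot, camera, get_calibration, ticket gives the robot as it stands. The module is installed in compiled form; this text tells all that it offers.
- The arm moves only by the tool send_rows, never from a script. Its arguments are lists of equal length, an entry for each row: "linear": the shift along the tool's x, y, z in m, a list of three; "twist": the turn, a rotation vector about the tool's x, y, z in units of 10 degrees (1.0 is 10 degrees), a list of three; "gripper": the opening in per cent of the stroke, from 0 (shut) to 100 (fully open). In form: {"linear": [[x, y, z], ...], "twist": [[wx, wy, wz], ...], "gripper": [gripper, ...]}. A call has 1 to 8 rows; each row shifts and turns the commanded pose from where the row before left it, along the tool's axes as they then stand; what a row does not reach is not made up. A row lasts 1/8 s, in which the tool goes at most 62.5 mm and 10.7 degrees, less where a joint would pass 70% of its speed; a pose out of reach is approached as far as the arm can. A call with a gripper value outside its range is refused whole. The fingers move at their own pace and stop on an object; "grip_force" is the grip in N (left out, the last holds). Time passes only in rows, so rows that do not move let the fingers close. It gives the time, the measured TCP pose, the force, the opening and the grip force at its end, in the units of the state.
- bot.get_obs(): the state, without advancing time (a new reading comes with each control period).
- camera(name): name is "scene" or "top"; returns the picture (400x640x3 uint8, red, green, blue); there is no depth.
- get_calibration(name): a dict with "fx", "fy", "cx", "cy" (pixels), "origin" and "orientation" of the camera in the world. Camera axes: x right, y down, z forward; pixel columns grow to the right and rows downward; lengths in m; the calibration is good to about 2 mm. A picture is of the moment at which its call begins. get_calibration takes no time and is no camera call.
- ticket.job_done(): hands the job in; it is judged then, once.
The state is a dict: "time": time; "q": joint angles; "qd": joint speeds; "joint_efforts": joint torques, N m; "ee_pos": TCP position; "tcp_rot": TCP orientation; "wrist_force": force on the tool from outside, world axes, zero at the start; "torque": the same for the moment, N m; "opening": finger opening in m; "grasp_force": force on a finger pad.
Only numpy, scipy, OpenCV 4.12 (cv2) and the standard library are available. Lean on these libraries where they do the work, as an engineer would, in place of code of your own. Each camera call takes 0.05 s, during which the arm holds its last target. There are 200 camera calls.

TASK

Get the drinks corner ready: first slide the wooden bottle stand along the bench, without lifting it, until it is pushed square and flush against both aluminium stops. Then stand the steel bottle fully down in the stand's well, kept upright and set down rather than dropped, and let go; last, put the tapered stopper from the dish fully home in the bottle's neck. The stand must still be tight in its corner at the end; leave the mouthguard case, grip strengthener and massage ball where they are.

Things in the scene. Friction and masses are not known exactly. Their poses are not given: they have to be found in the camera images.
- stops: two aluminium strips fixed to the bench, 20 mm wide, 22 mm high, forming an L. Origin at bench level at the inner corner. The back stop's inner face is the plane x = 0, from y = 0 to y = -240 mm; the side stop's is the plane y = 0, from x = 0 to x = -160 mm. The stand belongs in the quarter x < 0, y < 0, its axes parallel to these
- stand: loose wooden block, 120 mm (x) by 150 mm (y) by 35 mm high, about 0.45 kg, with a round well in its top. Origin: centre of its underside. Starts some centimetres short of both stops, askew. Its +x face goes against the back stop, its +y face against the side stop; its origin is then at x = -60 mm, y = -75 mm in the frame of the stops
- stand_corner (a point): bottom corner of the stand where its +x and +y faces meet; lies on the origin of the stops when the stand is home
- stand_well (a point): centre of the well's flat floor, 15 mm above the stand's underside; at x = 0, y = -30 mm of the stand. The well is 65 mm in diameter and 20 mm deep with a 3 mm chamfer at its mouth
- bottle: open stainless steel bottle standing on the bench, 150 mm tall, about 0.25 kg: body 60 mm in diameter up to 85 mm, shoulder up to 105 mm, then a straight neck 42 mm in outer diameter and 45 mm long. Origin: centre of its underside, z up
- bottle_rim (a point): centre of the bottle's mouth, level with the rim, 150 mm above its underside; the round bore of the neck is 34 mm wide
- stopper: black rubber stopper standing on its narrow end in the dish, 50 mm tall, 40 g: plug tapering from 25 mm diameter at the bottom to 31 mm at 28 mm height, then a round head 44 mm in diameter and 22 mm high. Origin: centre of its narrow underside, z up
- stopper_seat (a point): on the stopper's axis at the underside of its head, 28 mm above its narrow end; this face rests on the bottle's rim when the stopper is home
- dish: loose white ceramic dish, 104 mm across at the rim and 14 mm high, floor 6 mm thick, in which the stopper stands. Origin: centre of its underside
- case: blue hard-plastic mouthguard case, closed, 77 x 97 x 29 mm; leave alone. Origin: centre of its underside
- gripper_trainer: aluminium V-shaped grip strengthener lying flat, 160 mm long, 90 mm wide, 22 mm high; leave alone. Origin between its handles at bench level
- ball: grey massage ball, 64 mm in diameter, seated on a 12 mm high rubber ring, 68 mm tall in all; leave alone. Origin: centre of the ring's underside

How it is judged (in metres and radians):
On the way, in this order (a step that is already met when the one before it is completed fails the run):
1. the stand lies flush against both stops (x of stand_corner in the frame of stops between -0.003 and 0.003 m and y of stand_corner in the frame of stops between -0.003 and 0.003 m and angle between the x axis of stand and the x axis of stops, either way round below 0.03 rad and height (world z) of stand below 0.003 m), for 0.2 s.
2. the bottle stands fully down in the stand's well, released (horizontal distance between bottle and stand_well below 0.006 m and z of bottle in the frame of stand_well below 0.004 m and angle between bottle's own z axis and vertical below 0.08 rad and contact force between the fingers and bottle below 0.1 N and linear speed of bottle below 0.02 m/s), for 0.2 s.
3. the stopper is fully home in the neck of the bottle (horizontal distance between stopper_seat and bottle_rim below 0.004 m and z of stopper_seat in the frame of bottle_rim between -0.004 and 0.003 m and angle between the z axis of stopper and the z axis of bottle, either way round below 0.1 rad and angle between stopper's own z axis and vertical below 0.2 rad), for 0.2 s.
At the end, for the whole second after the job is handed in: Stand flat, its corner within 3 mm of both stops and square within 0.03 rad; bottle in the well (6 mm sideways, 4 mm height, tilt under 0.08 rad); stopper upright with its head on the rim (3 mm height, 4 mm sideways, 0.1 rad); all released and at rest (all of step 1 and all of step 2 and all of step 3 and contact force between the fingers and stopper below 0.1 N and linear speed of each of stopper, stand below 0.02 m/s and contact force between the fingers and stand below 0.1 N); the robot touches nothing.
It fails at once if the stand is lifted or tipped off the bench (height (world z) of stand above 0.012 m or angle between stand's own z axis and vertical above 0.1 rad).
It fails at once if the bottle is tipped more than about 35 degrees (angle between bottle's own z axis and vertical above 0.6 rad).
It fails at once if the bottle is dropped (falls free from more than about 10 mm) (contact force between the fingers and bottle below 0.1 N and linear speed of bottle above 0.45 m/s).
It fails at once if the case, grip strengthener or ball is moved by more than 25 mm (distance of any of case, gripper_trainer, ball from where it was at the start of the episode above 0.025 m).
It also fails if it takes over 72 s, if anything falls off the work surface, if the arm or the gripper's body presses on something with over 40 N, if the wrist force passes 120 N, or if a joint passes its speed limit or range.

## Working session

There is one attempt and no reset: what is moved stays moved. The work goes in short steps, Python scripts to look and compute and a tool call to move; the robot and the scene stay as the last step left them, time stands still between calls to the robot, and variables do not carry over. Pictures are saved under pics/ and viewed, at most 13 in all, crops included, and the job is handed in when it is done.

Besides the shell and the picture viewer there is one more tool, called after "Call:" in YAML: its name, and indented under it one key for each argument. send_rows: Moves the arm, as the interface text tells. Its arguments: {"type":"object","properties":{"linear":{"type":"array"},"twist":{"type":"array"},"gripper":{"type":"array"},"grip_force":{"type":"number"}},"required":["linear","twist","gripper"]}

```bash
mkdir -p pics; python3 - <<'E'
from workcell import bot,camera,get_calibration
import cv2
for n in("top","scene"):
    cv2.imwrite(f"pics/{n}0.png",cv2.resize(camera(n),(800,500),interpolation=cv2.INTER_CUBIC)[:,:,::-1]); print(get_calibration(n))
print(bot.get_obs())
E
```

```text
{'fx': 397.0212588691363, 'fy': 397.0212588691363, 'cx': 324.89199758589024, 'cy': 200.1968124175433, 'origin': array([ 0.5406633 , -0.08768519,  1.07838044]), 'orientation': array([-176.01811259,    0.28652979,  -88.69990315])}
{'fx': 431.9086643813161, 'fy': 431.9086643813161, 'cx': 324.6200273140554, 'cy': 195.58414003719392, 'origin': array([ 1.0294163 , -0.67755429,  0.85554131]), 'orientation': array([-135.28939462,   -1.18573059,   38.44366857])}
{'time': 0.1, 'q': array([-7.68932081e+01,  5.00817205e+00,  1.00384707e+01,  9.50995937e+01,
       -2.01404929e-03,  8.99971801e+01]), 'qd': array([-0.06417682, -0.10564576,  0.12338904,  0.02592105, -0.02429692,
       -0.01334863]), 'joint_efforts': array([ 1.54184891e-03, -5.21559727e+01,  4.65653980e+01,  1.61211292e-02,
        6.56359362e-06,  7.20409247e-06]), 'ee_pos': array([ 0.12466891, -0.53548719,  0.24464713]), 'tcp_rot': array([-1.79930705e+02,  2.01063739e-03,  1.31096142e+01]), 'wrist_force': array([ 0.78022244, -0.23936054,  0.53766533]), 'torque': array([ 0.01714023,  0.04403214, -0.02600611]), 'grasp_force': 0.0, 'opening': 0.08539070677650962}
```

View pics/top0.png

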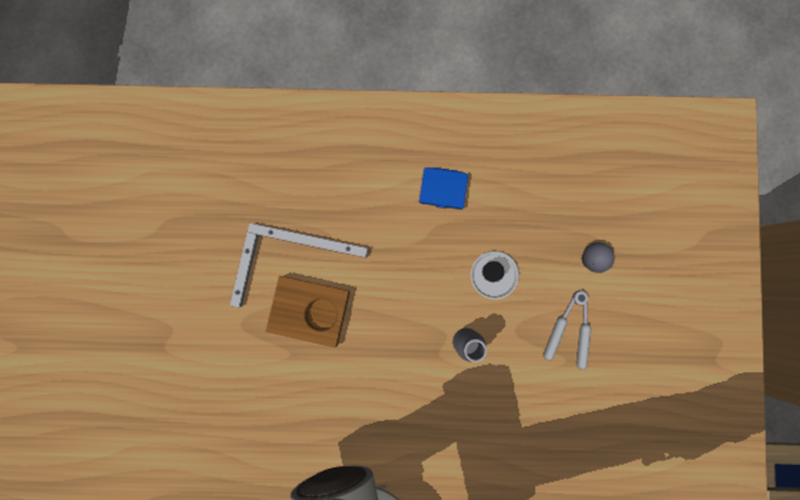

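View pics/scene0.png

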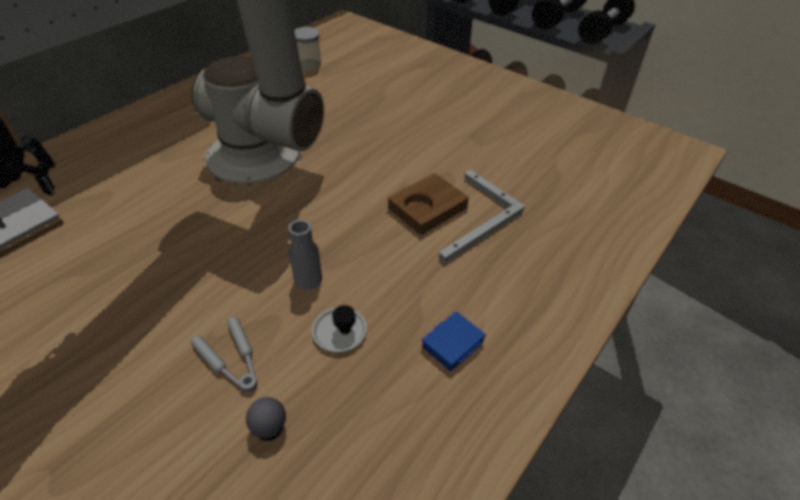

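The top view shows the stops' inner corner near (257,235), the stand around (312,310), the bottle mouth at (475,350) and the stopper at (493,271), all in 800x500 pixels. I'll enlarge it.

```bash
python3 - <<'E'
from workcell import camera
import cv2
im=camera("top"); cv2.imwrite("pics/top_raw.png",im[:,:,::-1])
c=im[170:300,175:425]; cv2.imwrite("pics/crop1.png",cv2.resize(c,None,fx=3.2,fy=3.2,interpolation=cv2.INTER_CUBIC)[:,:,::-1])
c=im[170:290,170:310]; cv2.imwrite("pics/crop2.png",cv2.resize(c,None,fx=5,fy=5,interpolation=cv2.INTER_CUBIC)[:,:,::-1])
E
```

```text
(no output)
```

View pics/crop1.png

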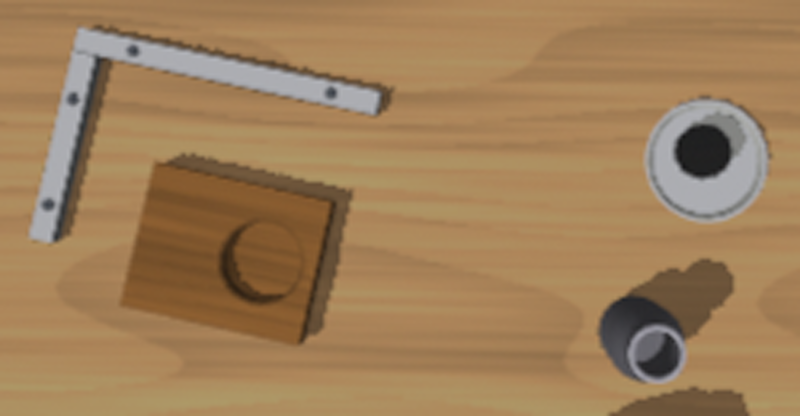

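View pics/crop2.png

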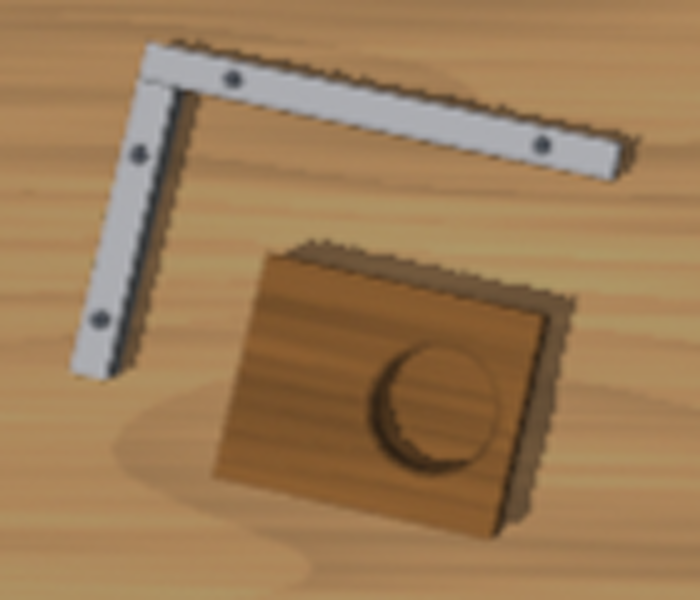

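Crop 2: the stops' inner corner is at about (177,87), the back stop's inner edge ends at (613,181) and the side stop's at (107,380). The stand's top corners are (270,254), (547,315), (494,538) and (213,477). In crop 1 the bottle mouth is at (656,352), the stopper head at (703,152) and the dish at (706,160).

```bash
cat >h.py <<'E'
import numpy as np
from scipy.spatial.transform import Rotation as R
from workcell import get_calibration
def px(cam,u,v,z):
    c=get_calibration(cam); r=R.from_euler('xyz',c['orientation'],degrees=True)
    d=r.apply([(u-c['cx'])/c['fx'],(v-c['cy'])/c['fy'],1]); o=c['origin']
    return o+d*(z-o[2])/d[2]
def c2(u,v,z): return px('top',170+(u+.5)/5-.5,170+(v+.5)/5-.5,z)
def c1(u,v,z): return px('top',175+(u+.5)/3.2-.5,170+(v+.5)/3.2-.5,z)
E
python3 - <<'E'
from h import *
np.set_printoptions(precision=4,suppress=True)
C,B,S=c2(177,87,.022),c2(613,181,.022),c2(107,380,.022)
print(C,B,S); print('len',np.linalg.norm(B-C),np.linalg.norm(S-C))
yb=np.degrees(np.arctan2(*(C-B)[[1,0]]))-90; xs=np.degrees(np.arctan2(*(C-S)[[1,0]])); print('yaw stops',yb,xs)
K=np.array([c2(*p,.035) for p in((270,254),(547,315),(494,538),(213,477))]); print(K,K.mean(0))
for a,b in((1,0),(2,3)): print('y dir',np.degrees(np.arctan2(*(K[b]-K[a])[[1,0]]))-90,np.linalg.norm(K[b]-K[a]))
for a,b in((3,0),(2,1)): print('x dir',np.degrees(np.arctan2(*(K[b]-K[a])[[1,0]])),np.linalg.norm(K[b]-K[a]))
print('bottle',c1(656,352,.15),px('scene',300/1.25,228/1.25,.15)); print('stopper',c1(703,152,.056),px('scene',344/1.25,313/1.25,.056)); print('dish',c1(706,160,.014),px('scene',340/1.25,329/1.25,.014))
E
```

```text
[0.6423 0.241  0.022 ] [0.5971 0.0061 0.022 ] [0.4855 0.2713 0.022 ]
len 0.23924912553421776 0.15968297620917968
yaw stops -10.878974736669178 -10.952374429229732
[[0.554  0.1842 0.035 ]
 [0.5254 0.0375 0.035 ]
 [0.4091 0.0615 0.035 ]
 [0.4372 0.2092 0.035 ]] [0.4814 0.1231 0.035 ]
y dir -11.048706161788417 0.14941637752874679
y dir -10.750891070861329 0.15032620458816293
x dir -12.113657188891938 0.11946484474746319
x dir -11.68244220750355 0.11867009830450431
bottle [ 0.424  -0.2122  0.15  ] [ 0.4256 -0.2143  0.15  ]
stopper [ 0.572  -0.2605  0.056 ] [ 0.5729 -0.2594  0.056 ]
dish [ 0.5666 -0.2702  0.014 ] [ 0.569  -0.2699  0.014 ]
```

Call:
send_rows:
  linear:
    - [0,0,0]
    - [0,0,0]
    - [0,0,0]
    - [0.008,-0.048,0]
    - [0.008,-0.048,0]
    - [0.008,-0.048,0]
    - [0.008,-0.048,0]
    - [0.008,-0.048,0]
  twist:
    - [0,0,0.8]
    - [0,0,0.8]
    - [0,0,0.8]
    - [0,0,0]
    - [0,0,0]
    - [0,0,0]
    - [0,0,0]
    - [0,0,0]
  gripper: [80,80,80,80,80,80,80,80]

```text
time: 1.15
ee_pos: [0.2095, -0.3061, 0.2451]
tcp_rot: [-180.0, -0.0, -10.9]
wrist_force: [0.9, 1.1, 0.5]
opening: 0.0679
grasp_force: 0.0
```

Call:
send_rows:
  linear:
    - [0.008,-0.048,0]
    - [0.008,-0.048,0]
    - [0.008,-0.048,0]
    - [0.008,-0.048,0]
    - [0.008,-0.048,0]
    - [0.008,-0.048,0]
    - [0.008,-0.048,0]
    - [0.008,-0.048,0]
  twist:
    - [0,0,0]
    - [0,0,0]
    - [0,0,0]
    - [0,0,0]
    - [0,0,0]
    - [0,0,0]
    - [0,0,0]
    - [0,0,0]
  gripper: [80,80,80,80,80,80,80,80]

```text
time: 2.15
ee_pos: [0.331, -0.0221, 0.2477]
tcp_rot: [-176.5, 0.1, -6.7]
wrist_force: [0.6, 0.4, -0.3]
opening: 0.0679
grasp_force: 0.0
```

Call:
send_rows:
  linear:
    - [0,0,0]
  twist:
    - [0,0,0]
  gripper: [80]

```text
time: 2.28
ee_pos: [0.331, -0.0226, 0.2476]
tcp_rot: [-176.5, 0.1, -6.7]
wrist_force: [-0.6, -0.7, -0.1]
opening: 0.0684
grasp_force: 0.0
```

```bash
cat >>h.py <<'E'
from workcell import bot
def go(p,yaw):
    "shift (tool axes now) and twist (units) to a tool-down pose"
    s=bot.get_obs(); r=R.from_euler('xyz',s['tcp_rot'],degrees=True); t=R.from_euler('xyz',[180,0,yaw],degrees=True)
    print('at',s['ee_pos'].round(4),s['tcp_rot'].round(2),'F',s['wrist_force'].round(1),'q',s['q'].round(0))
    print('shift now-axes',r.inv().apply(np.array(p)-s['ee_pos']).round(4),'target-axes',t.inv().apply(np.array(p)-s['ee_pos']).round(4),'twist',np.degrees((r.inv()*t).as_rotvec()).round(2)/10)
E
python3 - <<'E'
from h import *
go([.382,.142,.245],-10.9)
E
```

```text
at [ 0.331  -0.0226  0.2476] [-1.7651e+02  8.0000e-02 -6.7200e+00] F [-0.6 -0.7 -0.1] q [ -7. -24. -15.  99.   3. 180.]
shift now-axes [ 0.0314 -0.169   0.0128] target-axes [ 0.019  -0.1713  0.0026] twist [-0.349  0.021  0.417]
```

Call:
send_rows:
  linear:
    - [0,0,0]
    - [0,0,0]
    - [0,0,0]
    - [0,0,0]
    - [0,0,0]
    - [0,0,0]
    - [0,0,0]
    - [0,0,0]
  twist:
    - [-0.35,0.02,0]
    - [0,0,-1.0]
    - [0,0,-1.05]
    - [0,0,-1.05]
    - [0,0,-1.05]
    - [0,0,-1.05]
    - [0,0,-1.05]
    - [0,0,-1.05]
  gripper: [80,80,80,80,80,80,80,80]

```text
time: 3.28
ee_pos: [0.329, -0.0344, 0.2477]
tcp_rot: [180.0, -0.4, 67.1]
wrist_force: [-0.4, 0.7, -0.4]
opening: 0.0681
grasp_force: 0.0
```

Call:
send_rows:
  linear:
    - [0,0,0]
    - [0,0,0]
  twist:
    - [0,0,-1.0]
    - [0,0,-0.28]
  gripper: [80,80]

```text
time: 3.52
ee_pos: [0.329, -0.0344, 0.2477]
tcp_rot: [179.9, -0.4, 79.7]
wrist_force: [-0.3, -0.4, -0.4]
opening: 0.0683
grasp_force: 0.0
```

```bash
python3 - <<'E'
from h import *
go([.458,.009,.02],79.1)
E
```

```text
at [ 0.329  -0.0344  0.2477] [179.89  -0.42  79.74] F [-0.3 -0.4 -0.4] q [ -6. -25. -15.  99.   0.  94.]
shift now-axes [0.064  0.1187 0.2284] target-axes [0.067  0.1184 0.2277] twist [ 0.011 -0.042  0.064]
```

Call:
send_rows:
  linear:
    - [0,0,0]
    - [0.022,0.04,0.02]
    - [0.022,0.04,0.02]
    - [0.022,0.038,0.02]
    - [0,0,0.05]
    - [0,0,0.05]
    - [0,0,0.04]
    - [0,0,0.027]
  twist:
    - [0.01,-0.04,0.06]
    - [0,0,0]
    - [0,0,0]
    - [0,0,0]
    - [0,0,0]
    - [0,0,0]
    - [0,0,0]
    - [0,0,0]
  gripper: [80,80,80,80,80,80,80,80]

```text
time: 4.53
ee_pos: [0.4567, 0.0086, 0.0186]
tcp_rot: [-179.9, 0.0, 78.9]
wrist_force: [-0.1, 0.0, 0.8]
opening: 0.0682
grasp_force: 0.0
```

Call:
send_rows:
  linear:
    - [0.008,0,0]
    - [0.008,0,0]
    - [0.008,0,0]
    - [0.008,0,0]
    - [0.008,0,0]
    - [0.008,0,0]
    - [0.008,0,0]
    - [0.008,0,0]
  twist:
    - [0,0,0]
    - [0,0,0]
    - [0,0,0]
    - [0,0,0]
    - [0,0,0]
    - [0,0,0]
    - [0,0,0]
    - [0,0,0]
  gripper: [80,80,80,80,80,80,80,80]

```text
time: 5.52
ee_pos: [0.4704, 0.0718, 0.0218]
tcp_rot: [179.9, 0.1, 79.1]
wrist_force: [-0.3, -7.8, 5.8]
opening: 0.0679
grasp_force: 4.0
```

```bash
python3 - <<'E'
from h import *
import cv2
from workcell import camera
im=camera("top"); c=im[170:290,170:310]; cv2.imwrite("pics/crop3.png",cv2.resize(c,None,fx=5,fy=5,interpolation=cv2.INTER_CUBIC)[:,:,::-1])
go([.458,.009,.02],79.1)
E
```

```text
at [0.4705 0.0726 0.0218] [1.7989e+02 1.0000e-02 7.9080e+01] F [-0.7 -3.7  3.1] q [  9.  -3. -23.  70.  -0. 110.]
shift now-axes [-0.0648 -0.0003  0.0018] target-axes [-0.0648 -0.0003  0.0018] twist [ 0.011  0.001 -0.002]
```

View pics/crop3.png

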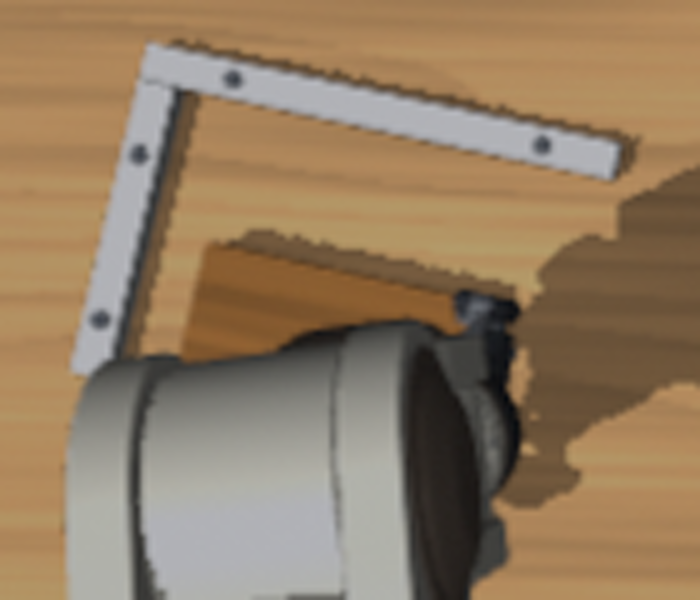

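The stand is sliding squarely; its corner is now at crop (212,243), about 40 mm from the side stop.

Call:
send_rows:
  linear:
    - [0.005,0,0]
    - [0.006,0,0]
    - [0.006,0,0]
    - [0.006,0,0]
    - [0.005,0,0]
    - [0.004,0,0]
    - [0.002,0,0]
    - [0.001,0,0]
  twist:
    - [0,0,0]
    - [0,0,0]
    - [0,0,0]
    - [0,0,0]
    - [0,0,0]
    - [0,0,0]
    - [0,0,0]
    - [0,0,0]
  gripper: [80,80,80,80,80,80,80,80]

```text
time: 6.58
ee_pos: [0.4768, 0.1058, 0.0217]
tcp_rot: [179.9, 0.1, 79.1]
wrist_force: [-2.4, -8.5, 6.2]
opening: 0.0684
grasp_force: 4.2
```

Call:
send_rows:
  linear:
    - [0.001,0,0]
    - [0.001,0,0]
    - [0.001,0,0]
  twist:
    - [0,0,0]
    - [0,0,0]
    - [0,0,0]
  gripper: [80,80,80]

```text
time: 6.95
ee_pos: [0.4773, 0.1087, 0.0217]
tcp_rot: [179.9, 0.1, 79.1]
wrist_force: [-1.9, -7.9, 6.9]
opening: 0.0685
grasp_force: 4.2
```

Call:
send_rows:
  linear:
    - [0.001,0,0]
    - [0.001,0,0]
  twist:
    - [0,0,0]
    - [0,0,0]
  gripper: [80,80]

```text
time: 7.2
ee_pos: [0.4776, 0.11, 0.0217]
tcp_rot: [179.9, 0.1, 79.0]
wrist_force: [-1.7, -15.0, 9.1]
opening: 0.068
grasp_force: 8.0
```

Call:
send_rows:
  linear:
    - [0.001,0,0]
    - [0.001,0,0]
  twist:
    - [0,0,0]
    - [0,0,0]
  gripper: [80,80]

```text
time: 7.45
ee_pos: [0.4776, 0.1102, 0.0217]
tcp_rot: [179.9, 0.4, 79.0]
wrist_force: [-4.7, -27.6, 12.6]
opening: 0.0684
grasp_force: 14.3
```

Call:
send_rows:
  linear:
    - [-0.015,0,0]
    - [-0.015,0,0]
    - [0,0,-0.04]
    - [0,0,-0.03]
    - [0.029,-0.025,0]
    - [0.029,-0.025,0]
    - [0.029,-0.025,0]
    - [0.028,-0.024,0]
  twist:
    - [0,0,0]
    - [0,0,0]
    - [0,0,0]
    - [0,0,0]
    - [0,0,0]
    - [0,0,0]
    - [0,0,0]
    - [0,0,0]
  gripper: [80,80,80,80,80,80,80,80]

```text
time: 8.45
ee_pos: [0.3959, 0.2162, 0.091]
tcp_rot: [180.0, -0.1, 79.1]
wrist_force: [0.7, -0.4, -0.3]
opening: 0.0684
grasp_force: 0.0
```

Call:
send_rows:
  linear:
    - [0,0,0]
    - [0,0,0]
    - [0,0,0]
    - [0,0,0]
    - [0,0,0]
    - [0,0,0]
    - [0,0,0]
    - [0,0,0]
  twist:
    - [0,0,-1.0]
    - [0,0,-1.0]
    - [0,0,-1.0]
    - [0,0,-1.0]
    - [0,0,-1.0]
    - [0,0,-1.0]
    - [0,0,-1.0]
    - [0,0,-1.0]
  gripper: [80,80,80,80,80,80,80,80]

```text
time: 9.45
ee_pos: [0.3966, 0.2152, 0.0908]
tcp_rot: [179.9, -0.0, 159.4]
wrist_force: [0.5, -0.2, -0.7]
opening: 0.0684
grasp_force: 0.0
```

Call:
send_rows:
  linear:
    - [0,0,0]
    - [0,0,0]
  twist:
    - [0,0,-1.0]
    - [0,0,0]
  gripper: [80,80]

```text
time: 9.7
ee_pos: [0.3966, 0.2152, 0.0909]
tcp_rot: [179.9, 0.0, 169.0]
wrist_force: [-0.5, 0.4, -0.0]
opening: 0.0683
grasp_force: 0.0
```

```bash
python3 - <<'E'
from h import *
import cv2
from workcell import camera
im=camera("top"); c=im[170:290,170:310]; cv2.imwrite("pics/crop4.png",cv2.resize(c,None,fx=5,fy=5,interpolation=cv2.INTER_CUBIC)[:,:,::-1])
go([.3964,.212,.02],169.1)
E
```

```text
at [0.3966 0.2152 0.0909] [1.7994e+02 1.0000e-02 1.6887e+02] F [-0.   0.2 -0. ] q [ 28.  -9. -20.  78.   0.  40.]
shift now-axes [-0.0004 -0.0033  0.0709] target-axes [-0.0004 -0.0032  0.0709] twist [ 0.006  0.001 -0.023]
```

Call:
send_rows:
  linear:
    - [0,-0.003,0.035]
    - [0,0,0.034]
    - [-0.008,0,0]
    - [-0.01,0,0]
    - [-0.01,0,0]
    - [-0.008,0,0]
    - [-0.008,0,0]
    - [-0.008,0,0]
  twist:
    - [0,0,-0.02]
    - [0,0,0]
    - [0,0,0]
    - [0,0,0]
    - [0,0,0]
    - [0,0,0]
    - [0,0,0]
    - [0,0,0]
  gripper: [80,80,80,80,80,80,80,80]

```text
time: 10.75
ee_pos: [0.4473, 0.2032, 0.0231]
tcp_rot: [179.9, -0.1, 169.3]
wrist_force: [-9.5, 1.2, 7.4]
opening: 0.0682
grasp_force: 4.5
```

Call:
send_rows:
  linear:
    - [-0.007,0,0]
    - [-0.007,0,0]
    - [-0.007,0,0]
    - [-0.007,0,0]
    - [-0.006,0,0]
    - [-0.004,0,0]
    - [-0.003,0,0]
    - [-0.002,0,0]
  twist:
    - [0,0,0]
    - [0,0,0]
    - [0,0,0]
    - [0,0,0]
    - [0,0,0]
    - [0,0,0]
    - [0,0,0]
    - [0,0,0]
  gripper: [80,80,80,80,80,80,80,80]

```text
time: 11.75
ee_pos: [0.4894, 0.1953, 0.0231]
tcp_rot: [179.9, -0.1, 169.3]
wrist_force: [-8.5, 0.7, 6.8]
opening: 0.0681
grasp_force: 4.4
```

Call:
send_rows:
  linear:
    - [-0.001,0,0]
    - [-0.001,0,0]
    - [-0.001,0,0]
  twist:
    - [0,0,0]
    - [0,0,0]
    - [0,0,0]
  gripper: [80,80,80]

```text
time: 12.12
ee_pos: [0.4923, 0.1947, 0.0231]
tcp_rot: [179.9, -0.1, 169.3]
wrist_force: [-8.6, 0.6, 6.2]
opening: 0.0684
grasp_force: 4.4
```

Call:
send_rows:
  linear:
    - [-0.002,0,0]
    - [-0.001,0,0]
    - [-0.001,0,0]
    - [-0.001,0,0]
  twist:
    - [0,0,0]
    - [0,0,0]
    - [0,0,0]
    - [0,0,0]
  gripper: [80,80,80,80]

```text
time: 12.62
ee_pos: [0.4972, 0.1937, 0.023]
tcp_rot: [179.9, -0.1, 169.3]
wrist_force: [-7.5, 1.9, 6.4]
opening: 0.0685
grasp_force: 4.3
```

Call:
send_rows:
  linear:
    - [-0.001,0,0]
    - [-0.001,0,0]
  twist:
    - [0,0,0]
    - [0,0,0]
  gripper: [80,80]

```text
time: 12.88
ee_pos: [0.4991, 0.1934, 0.0231]
tcp_rot: [179.9, -0.1, 169.3]
wrist_force: [-8.8, 1.7, 6.3]
opening: 0.0685
grasp_force: 4.3
```

Call:
send_rows:
  linear:
    - [-0.001,0,0]
    - [-0.001,0,0]
  twist:
    - [0,0,0]
    - [0,0,0]
  gripper: [80,80]

```text
time: 13.12
ee_pos: [0.501, 0.193, 0.0231]
tcp_rot: [179.9, -0.1, 169.3]
wrist_force: [-13.6, 2.5, 9.3]
opening: 0.0685
grasp_force: 6.9
```

Call:
send_rows:
  linear:
    - [-0.001,0,0]
    - [-0.001,0,0]
  twist:
    - [0,0,0]
    - [0,0,0]
  gripper: [80,80]

```text
time: 13.38
ee_pos: [0.5011, 0.193, 0.0231]
tcp_rot: [179.9, -0.3, 169.3]
wrist_force: [-24.0, 4.5, 16.2]
opening: 0.0685
grasp_force: 12.0
```

Call:
send_rows:
  linear:
    - [0.015,0,0]
    - [0.015,0,-0.01]
    - [0.03,0,-0.04]
    - [0.03,0,-0.05]
    - [0.03,0,-0.05]
    - [0.02,-0.02,-0.05]
    - [0,0,0]
  twist:
    - [0,0,0]
    - [0,0,0]
    - [0,0,0]
    - [0,0,0]
    - [0,0,0]
    - [0,0,0]
    - [0,0,0]
  gripper: [80,80,80,80,100,100,100]

```text
time: 14.25
ee_pos: [0.3617, 0.1987, 0.2272]
tcp_rot: [179.7, 0.4, 169.3]
wrist_force: [-0.2, 0.3, 0.5]
opening: 0.0854
grasp_force: 0.0
```

```bash
python3 - <<'E'
from h import *
import cv2
from workcell import camera
im=camera("top"); c=im[170:290,170:310]; cv2.imwrite("pics/crop5.png",cv2.resize(c,None,fx=5,fy=5,interpolation=cv2.INTER_CUBIC)[:,:,::-1])
go([.424,-.213,.245],169.1)
E
```

```text
at [0.3619 0.1987 0.2247] [179.76   0.27 169.31] F [ 0.1  0.5 -0.8] q [ 29. -14. -10.  94.   0.  39.]
shift now-axes [-0.1375 -0.393  -0.0214] target-axes [-0.1388 -0.3926 -0.0203] twist [0.025 0.027 0.021]
```

View pics/crop5.png

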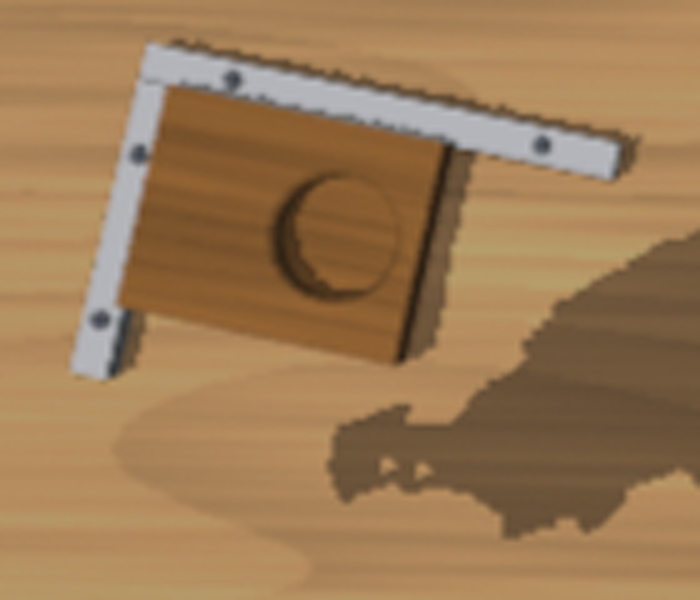

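The stand is flush on both stops, with the well rim at crop (338,237). The bottle is next.

Call:
send_rows:
  linear:
    - [0,0,-0.02]
    - [-0.0154,-0.0436,0]
    - [-0.0154,-0.0436,0]
    - [-0.0154,-0.0436,0]
    - [-0.0154,-0.0436,0]
    - [-0.0154,-0.0436,0]
    - [-0.0154,-0.0436,0]
    - [-0.0154,-0.0436,0]
  twist:
    - [0.025,0.027,0.02]
    - [0,0,0]
    - [0,0,0]
    - [0,0,0]
    - [0,0,0]
    - [0,0,0]
    - [0,0,0]
    - [0,0,0]
  gripper: [100,100,100,100,100,100,100,100]

```text
time: 15.3
ee_pos: [0.4098, -0.1232, 0.2415]
tcp_rot: [-179.8, -0.3, 169.1]
wrist_force: [0.8, 0.2, -0.5]
opening: 0.085
grasp_force: 0.0
```

Call:
send_rows:
  linear:
    - [-0.0154,-0.0436,0]
    - [-0.0154,-0.0436,0]
    - [0,0,0]
  twist:
    - [0,0,0]
    - [0,0,0]
    - [0,0,0]
  gripper: [100,100,100]

```text
time: 15.68
ee_pos: [0.4235, -0.2153, 0.2409]
tcp_rot: [-179.8, -0.4, 168.9]
wrist_force: [-0.9, -0.1, -0.6]
opening: 0.0855
grasp_force: 0.0
```

```bash
python3 - <<'E'
from h import *
go([.4248,-.213,.123],169.1)
print(c2(338,237,.035))
E
```

```text
at [ 0.4235 -0.2153  0.2409] [-179.82   -0.4   168.89] F [-0.9 -0.1 -0.6] q [-27.  -5.  -0.  95.  -0. -16.]
shift now-axes [-0.0016  0.0029  0.1178] target-axes [-0.0008  0.0025  0.1179] twist [-0.018 -0.04  -0.021]
[0.56372338 0.14871262 0.035     ]
```

Call:
send_rows:
  linear:
    - [0,0,0]
    - [-0.001,0.0025,0.04]
    - [0,0,0.04]
    - [0,0,0.038]
    - [0,0,0]
  twist:
    - [-0.018,-0.04,-0.02]
    - [0,0,0]
    - [0,0,0]
    - [0,0,0]
    - [0,0,0]
  gripper: [100,100,100,100,100]

```text
time: 16.3
ee_pos: [0.424, -0.2091, 0.1224]
tcp_rot: [179.9, -0.1, 169.4]
wrist_force: [-0.0, -0.3, 0.6]
opening: 0.0852
grasp_force: 0.0
```

Call:
send_rows:
  linear:
    - [0,0,0]
    - [0,0,0]
    - [0,0,0]
    - [0,0,0]
    - [0,0,0]
    - [0,0,0]
    - [0,0,0]
    - [0,0,0]
  twist:
    - [0,0,0]
    - [0,0,0]
    - [0,0,0]
    - [0,0,0]
    - [0,0,0]
    - [0,0,0]
    - [0,0,0]
    - [0,0,0]
  gripper: [70,60,55,50,45,40,35,35]
  grip_force: 40

```text
time: 17.3
ee_pos: [0.4258, -0.2114, 0.1254]
tcp_rot: [-179.9, 0.2, 169.3]
wrist_force: [-0.3, -2.7, 6.1]
opening: 0.0411
grasp_force: 40.6
```

```bash
python3 - <<'E'
from h import *
go([.4248,-.213,.123],169.1); print(bot.get_obs()['opening'],bot.get_obs()['grasp_force'])
E
```

```text
at [ 0.4258 -0.2114  0.1254] [-179.91    0.22  169.28] F [-0.3 -2.7  6.1] q [-26.  -6. -14.  82.  -0. -16.]
shift now-axes [ 0.0007 -0.0017  0.0024] target-axes [ 0.0007 -0.0017  0.0024] twist [-0.009  0.022  0.018]
0.0410574922758693 40.60322189703584
```

Call:
send_rows:
  linear:
    - [0,0,-0.02]
    - [0,0,-0.03]
    - [0,0,-0.03]
    - [-0.002,0.012,0]
    - [-0.004,0.024,0]
    - [-0.007,0.038,0]
    - [-0.007,0.038,0]
    - [-0.007,0.038,0]
  twist:
    - [0,0,0]
    - [0,0,0]
    - [0,0,0]
    - [0,0,0]
    - [0,0,0]
    - [0,0,0]
    - [0,0,0]
    - [0,0,0]
  gripper: [35,35,35,35,35,35,35,35]

```text
time: 18.3
ee_pos: [0.4795, -0.0665, 0.2028]
tcp_rot: [180.0, 0.0, 169.3]
wrist_force: [0.7, -0.3, -1.7]
opening: 0.0409
grasp_force: 41.1
```

Call:
send_rows:
  linear:
    - [-0.007,0.038,0]
    - [-0.007,0.038,0]
    - [-0.007,0.038,0]
    - [-0.007,0.038,0]
    - [-0.007,0.038,0]
    - [-0.005,0.025,0]
    - [-0.002,0.012,0]
    - [0,0,0]
  twist:
    - [0,0,0]
    - [0,0,0]
    - [0,0,0]
    - [0,0,0]
    - [0,0,0]
    - [0,0,0]
    - [0,0,0]
    - [0,0,0]
  gripper: [35,35,35,35,35,35,35,35]

```text
time: 19.3
ee_pos: [0.5626, 0.1473, 0.2035]
tcp_rot: [-179.9, 0.0, 169.4]
wrist_force: [0.0, 0.2, -2.0]
opening: 0.041
grasp_force: 41.1
```

```bash
python3 - <<'E'
from h import *
import cv2
from workcell import camera
im=camera("scene"); c=im[90:240,240:440]; cv2.imwrite("pics/crop6.png",cv2.resize(c,None,fx=4,fy=4,interpolation=cv2.INTER_CUBIC)[:,:,::-1])
go([.5637,.149,.16],169.1)
s=bot.get_obs()
c=get_calibration('scene'); r=R.from_euler('xyz',c['orientation'],degrees=True)
def pj(p):
    q=r.inv().apply(np.array(p)-c['origin']); u=c['fx']*q[0]/q[2]+c['cx'];v=c['fy']*q[1]/q[2]+c['cy']
    return ((np.array([u,v])-[240,90]+.5)*4-.5).round(1)
p=s['ee_pos']
print('expected base/rim', pj(p-[0,0,.1254]), pj(p+[0,0,.0246]))
for ax in (p-[0,0,.1254]+np.array([.0,.0,.0]),): 
    cv=r.apply([1,0,0]); print('sides z+10..', [pj(ax+[0,0,h]+s_*.03*cv) for h in(.02,.08) for s_ in(-1,1)])
E
```

```text
at [0.5626 0.1467 0.2039] [-1.7994e+02  8.0000e-02  1.6932e+02] F [ 0.5 -0.2 -1.4] q [15.  9.  9. 91. -0. 25.]
shift now-axes [-0.0006  0.0025  0.0439] target-axes [-0.0006  0.0025  0.0439] twist [-0.006  0.008  0.022]
expected base/rim [526.2 258. ] [549.   77.2]
sides z+10.. [array([485.8, 235.8]), array([572.3, 235.8]), array([493. , 165.8]), array([582.7, 165.8])]
```

View pics/crop6.png

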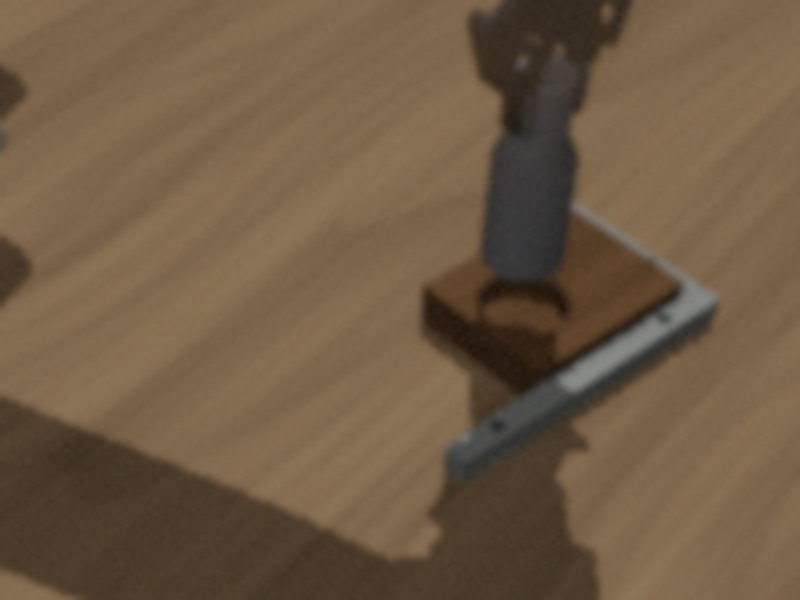

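```bash
python3 - <<'E'
from h import *
c=get_calibration('scene'); r=R.from_euler('xyz',c['orientation'],degrees=True)
def pj(p):
    q=r.inv().apply(np.array(p)-c['origin']); u=c['fx']*q[0]/q[2]+c['cx'];v=c['fy']*q[1]/q[2]+c['cy']
    return ((np.array([u,v])-[240,90]+.5)*4-.5).round(1)
cv=r.apply([1,0,0]); w=np.array([.5637,.149,.035])
print(pj(w),pj(w-.0325*cv),pj(w+.0325*cv)); print('corner',pj([.6423,.241,.022]))
for d in([.0982,-.0189,0],[.0189,.0982,0]): print(np.array(d)/10, pj(w+np.array(d)/10)-pj(w))
E
```

```text
[523.4 303.7] [478.3 303.7] [568.6 303.7]
corner [680.4 298.7]
[ 0.00982 -0.00189  0.     ] [9.9 7.1]
[0.00189 0.00982 0.     ] [ 9.8 -5.8]
```

The well matches its expected spot (480–567 px wide at row 304). The bottle's sides, at about 484–567, read 1–2 mm left of expected, so I'll correct by 1 mm and lower it.

Call:
send_rows:
  linear:
    - [-0.0016,0.0025,0.01]
    - [0,0,0.015]
    - [0,0,0.012]
    - [0,0,0.006]
    - [0,0,0.004]
    - [0,0,0.004]
    - [0,0,0.004]
  twist:
    - [0,0,0.02]
    - [0,0,0]
    - [0,0,0]
    - [0,0,0]
    - [0,0,0]
    - [0,0,0]
    - [0,0,0]
  gripper: [35,35,35,35,35,35,35]

```text
time: 20.23
ee_pos: [0.5693, 0.1496, 0.1569]
tcp_rot: [179.7, 1.0, 169.1]
wrist_force: [5.5, 0.5, 38.5]
opening: 0.0406
grasp_force: 39.1
```

Call:
send_rows:
  linear:
    - [0,0,0.003]
    - [0,0,0.002]
    - [0,0,0.001]
    - [0,0,0.001]
    - [0,0,0]
  twist:
    - [0,0,0]
    - [0,0,0]
    - [0,0,0]
    - [0,0,0]
    - [0,0,0]
  gripper: [35,35,35,35,35]

```text
time: 20.85
ee_pos: [0.5656, 0.1492, 0.1425]
tcp_rot: [180.0, 0.2, 169.1]
wrist_force: [5.0, 2.6, 1.4]
opening: 0.0405
grasp_force: 40.3
```

Call:
send_rows:
  linear:
    - [0,0,0.001]
    - [0,0,0.001]
    - [0,0,0]
  twist:
    - [0,0,0]
    - [0,0,0]
    - [0,0,0]
  gripper: [35,35,35]

```text
time: 21.22
ee_pos: [0.5655, 0.1491, 0.1405]
tcp_rot: [-180.0, 0.2, 169.1]
wrist_force: [5.0, 2.2, 1.2]
opening: 0.0403
grasp_force: 40.3
```

Call:
send_rows:
  linear:
    - [0,0,0.001]
    - [0,0,0.001]
    - [0,0,0]
  twist:
    - [0,0,0]
    - [0,0,0]
    - [0,0,0]
  gripper: [35,35,35]

```text
time: 21.6
ee_pos: [0.5655, 0.1491, 0.1388]
tcp_rot: [180.0, 0.2, 169.1]
wrist_force: [4.3, 1.9, 3.5]
opening: 0.0403
grasp_force: 40.5
```

Call:
send_rows:
  linear:
    - [0,0,0.001]
    - [0,0,0.001]
    - [0,0,0]
  twist:
    - [0,0,0]
    - [0,0,0]
    - [0,0,0]
  gripper: [35,35,35]

```text
time: 21.98
ee_pos: [0.5656, 0.1491, 0.1387]
tcp_rot: [180.0, 0.3, 169.1]
wrist_force: [0.6, 0.5, 15.8]
opening: 0.0405
grasp_force: 41.8
```

```bash
python3 - <<'E'
from h import *
import cv2
from workcell import camera
a=camera("scene")[90:240,260:430]; b=camera("top")[170:290,170:310]
a=cv2.resize(a,(453,400),interpolation=cv2.INTER_CUBIC); b=cv2.resize(b,(347,400),interpolation=cv2.INTER_CUBIC)
cv2.imwrite("pics/crop7.png",np.hstack([a,b])[:,:,::-1]); go([.5637,.149,.139],169.1)
E
```

```text
at [0.5656 0.1491 0.1387] [179.96   0.28 169.11] F [ 0.5  0.6 15.2] q [15.  9.  2. 83. -0. 26.]
shift now-axes [ 0.0019 -0.0005 -0.0003] target-axes [ 0.0019 -0.0005 -0.0003] twist [0.004 0.028 0.001]
```

View pics/crop7.png

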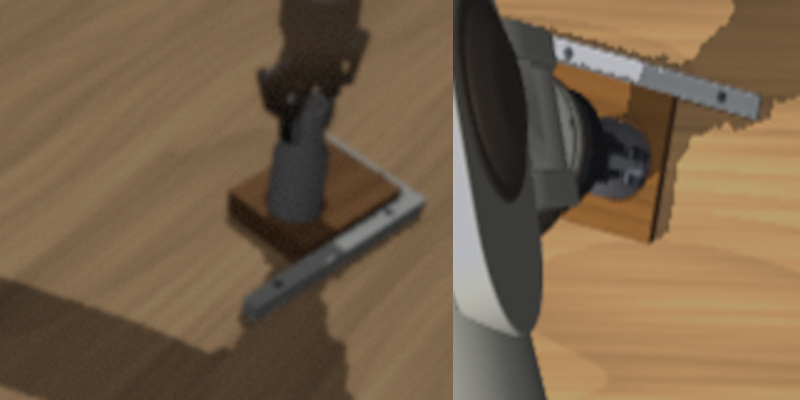

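The bottle is down in the well, taking 15 N on the floor, and the stand still looks tight in its corner. Releasing now.

Call:
send_rows:
  linear:
    - [0,0,-0.0015]
    - [0,0,0]
    - [0,0,0]
    - [0,0,0]
    - [0,0,0]
    - [0,0,-0.02]
    - [0,0,-0.04]
    - [0,0,-0.04]
  twist:
    - [0,0,0]
    - [0,0,0]
    - [0,0,0]
    - [0,0,0]
    - [0,0,0]
    - [0,0,0]
    - [0,0,0]
    - [0,0,0]
  gripper: [52,56,65,75,75,75,75,75]

```text
time: 23.08
ee_pos: [0.5647, 0.149, 0.2392]
tcp_rot: [-180.0, 0.1, 169.1]
wrist_force: [0.8, -0.2, 0.2]
opening: 0.0643
grasp_force: 0.0
```

```bash
python3 - <<'E'
from h import *
go([.5722,-.260,.20],169.1)
E
```

```text
at [0.5647 0.149  0.2392] [-1.7997e+02  1.2000e-01  1.6910e+02] F [ 0.8 -0.2  0.2] q [15. 10. 14. 95. -0. 26.]
shift now-axes [-0.0846 -0.4002  0.0396] target-axes [-0.0847 -0.4002  0.0392] twist [-0.003  0.012 -0.   ]
```

Call:
send_rows:
  linear:
    - [-0.0094,-0.0445,0]
    - [-0.0094,-0.0445,0]
    - [-0.0094,-0.0445,0]
    - [-0.0094,-0.0445,0]
    - [-0.0094,-0.0445,0]
    - [-0.0094,-0.0445,0]
    - [-0.0094,-0.0445,0]
    - [-0.0094,-0.0445,0]
  twist:
    - [0,0,0]
    - [0,0,0]
    - [0,0,0]
    - [0,0,0]
    - [0,0,0]
    - [0,0,0]
    - [0,0,0]
    - [0,0,0]
  gripper: [75,75,75,75,75,75,75,75]

```text
time: 24.08
ee_pos: [0.5714, -0.2163, 0.2386]
tcp_rot: [-180.0, 0.2, 169.1]
wrist_force: [0.2, -0.5, 0.7]
opening: 0.0641
grasp_force: 0.0
```

Call:
send_rows:
  linear:
    - [-0.0094,-0.0445,0]
    - [0,0,0]
    - [0,0,0]
  twist:
    - [0,0,0]
    - [0,0,0]
    - [0,0,0]
  gripper: [75,75,75]

```text
time: 24.45
ee_pos: [0.5723, -0.2601, 0.2384]
tcp_rot: [180.0, 0.1, 169.1]
wrist_force: [-0.1, 1.1, -0.2]
opening: 0.0643
grasp_force: 0.0
```

```bash
python3 - <<'E'
from h import *
import cv2
from workcell import camera
im=camera("top"); cv2.imwrite("pics/top2.png",im[:,:,::-1]); c=im[165:265,180:280]; cv2.imwrite("pics/crop8.png",cv2.resize(c,None,fx=6,fy=6,interpolation=cv2.INTER_CUBIC)[:,:,::-1])
go([.572,-.2605,.044],169.1)
E
```

```text
at [ 0.5724 -0.2596  0.2386] [-1.7999e+02  1.4000e-01  1.6913e+02] F [-0.1  0.3  0.1] q [-24.  16.  22.  96.   0. -14.]
shift now-axes [ 0.0007 -0.0009  0.1946] target-axes [ 0.0002 -0.0009  0.1946] twist [-0.001  0.014  0.003]
```

View pics/crop8.png

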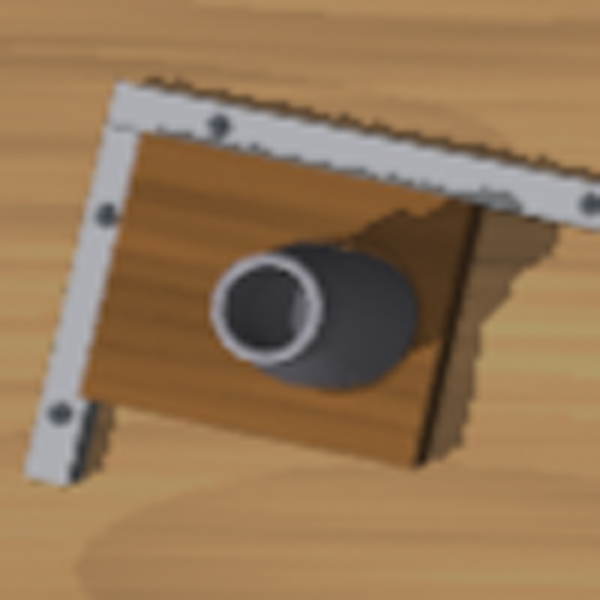

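The bottle sits in the well and the stand is flush. The rim centre is at about (267,309) in the crop. Grasping the stopper.

Call:
send_rows:
  linear:
    - [0,-0.001,0.05]
    - [0,0,0.05]
    - [0,0,0.045]
    - [0,0,0.03]
    - [0,0,0.019]
    - [0,0,0]
    - [0,0,0]
  twist:
    - [0,0.015,0]
    - [0,0,0]
    - [0,0,0]
    - [0,0,0]
    - [0,0,0]
    - [0,0,0]
    - [0,0,0]
  gripper: [75,75,75,75,75,65,60]

```text
time: 25.38
ee_pos: [0.5731, -0.2614, 0.0462]
tcp_rot: [-180.0, 0.1, 169.1]
wrist_force: [0.0, -0.8, 0.5]
opening: 0.0511
grasp_force: 0.0
```

Call:
send_rows:
  linear:
    - [0,0,0]
    - [0,0,0]
    - [0,0,0]
    - [0,0,0]
    - [0,0,0]
    - [0,0,0]
  twist:
    - [0,0,0]
    - [0,0,0]
    - [0,0,0]
    - [0,0,0]
    - [0,0,0]
    - [0,0,0]
  gripper: [56,53,50,46,42,42]
  grip_force: 25

```text
time: 26.12
ee_pos: [0.5727, -0.2616, 0.0454]
tcp_rot: [-180.0, 0.1, 169.1]
wrist_force: [0.7, -0.8, 5.8]
opening: 0.0421
grasp_force: 25.1
```

```bash
python3 - <<'E'
from h import *
b=px('top',180+(267.5+.5)/6-.5,165+(309.5)/6-.5,.165); print('rim',b)
go([b[0],b[1],.2],169.1); print(bot.get_obs()['opening'],bot.get_obs()['grasp_force'])
E
```

```text
rim [0.56228102 0.14937657 0.165     ]
at [ 0.5727 -0.2616  0.0454] [-1.7995e+02  8.0000e-02  1.6909e+02] F [ 0.7 -0.8  5.8] q [-25.  16.   1.  75.  -0. -14.]
shift now-axes [ 0.0878  0.4015 -0.155 ] target-axes [ 0.0879  0.4016 -0.1546] twist [-0.005  0.008 -0.001]
0.04210266443259835 25.068988502025604
```

Call:
send_rows:
  linear:
    - [0,0,-0.02]
    - [0,0,-0.04]
    - [0,0,-0.04]
    - [0,0,-0.04]
    - [0,0,-0.04]
    - [0.004,0.02,0]
    - [0.01,0.045,0]
    - [0.01,0.045,0]
  twist:
    - [0,0,0]
    - [0,0,0]
    - [0,0,0]
    - [0,0,0]
    - [0,0,0]
    - [0,0,0]
    - [0,0,0]
    - [0,0,0]
  gripper: [42,42,42,42,42,42,42,42]

```text
time: 27.12
ee_pos: [0.5689, -0.1471, 0.2242]
tcp_rot: [-180.0, -0.1, 169.1]
wrist_force: [-0.3, -0.1, -0.7]
opening: 0.0424
grasp_force: 25.6
```

Call:
send_rows:
  linear:
    - [0.01,0.045,0]
    - [0.01,0.045,0]
    - [0.01,0.045,0]
    - [0.01,0.045,0]
    - [0.01,0.045,0]
    - [0.01,0.045,0]
    - [0.003,0.021,0]
    - [0,0,0]
  twist:
    - [0,0,0]
    - [0,0,0]
    - [0,0,0]
    - [0,0,0]
    - [0,0,0]
    - [0,0,0]
    - [0,0,0]
    - [0,0,0]
  gripper: [42,42,42,42,42,42,42,42]

```text
time: 28.12
ee_pos: [0.5623, 0.1501, 0.224]
tcp_rot: [-180.0, -0.0, 169.2]
wrist_force: [0.6, -0.4, 0.0]
opening: 0.0425
grasp_force: 25.6
```

```bash
python3 - <<'E'
from h import *
import cv2
from workcell import camera
im=camera("scene"); c=im[60:210,270:450]; cv2.imwrite("pics/crop9.png",cv2.resize(c,None,fx=4,fy=4,interpolation=cv2.INTER_CUBIC)[:,:,::-1])
go([.563,.1494,.2044],169.1); print(bot.get_obs()['opening'])
c=get_calibration('scene'); r=R.from_euler('xyz',c['orientation'],degrees=True)
def pj(p):
    q=r.inv().apply(np.array(p)-c['origin']); return ((np.array([c['fx']*q[0]/q[2]+c['cx'],c['fy']*q[1]/q[2]+c['cy']])-[270,60]+.5)*4-.5).round(1)
p=bot.get_obs()['ee_pos']; print('plug bottom',pj(p-[.0007,0,.0394]),'top',pj(p+[-.0007,0,.0106]),'rim',pj([.5623,.1494,.165]))
E
```

```text
at [0.5624 0.149  0.2242] [-1.7995e+02 -3.0000e-02  1.6916e+02] F [-0.7  0.3 -0.6] q [15.  9. 12. 93. -0. 26.]
shift now-axes [-0.0005  0.0005  0.0198] target-axes [-0.0005  0.0005  0.0198] twist [-0.005 -0.003  0.006]
0.04205678944453714
plug bottom [422.8 251.4] top [431.  186.9] rim [420.8 275.9]
```

View pics/crop9.png

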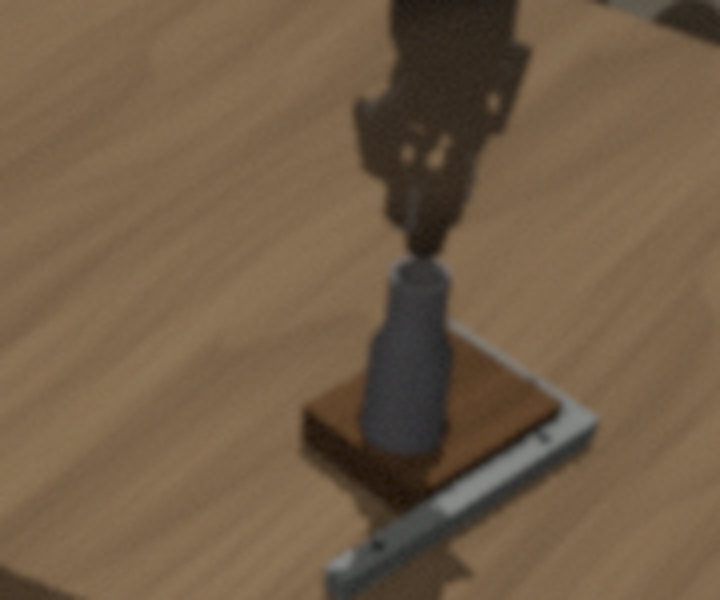

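The stopper's plug end (about (424,250)) is over the bottle mouth (about (420,273)), as predicted. Inserting.

Call:
send_rows:
  linear:
    - [0,0,0.01]
    - [0,0,0.008]
    - [0,0,0.006]
    - [0,0,0.006]
    - [0,0,0.006]
    - [0,0,0.005]
    - [0,0,0.003]
    - [0,0,0.001]
  twist:
    - [0,0,0]
    - [0,0,0]
    - [0,0,0]
    - [0,0,0]
    - [0,0,0]
    - [0,0,0]
    - [0,0,0]
    - [0,0,0]
  gripper: [42,42,42,42,42,42,42,42]

```text
time: 29.18
ee_pos: [0.5627, 0.149, 0.1793]
tcp_rot: [-180.0, -0.0, 169.1]
wrist_force: [0.3, -0.4, -0.4]
opening: 0.0421
grasp_force: 25.6
```

Call:
send_rows:
  linear:
    - [0,0,0.001]
    - [0,0,0.001]
    - [0,0,0]
  twist:
    - [0,0,0]
    - [0,0,0]
    - [0,0,0]
  gripper: [42,42,42]

```text
time: 29.55
ee_pos: [0.5627, 0.149, 0.1775]
tcp_rot: [-180.0, 0.0, 169.1]
wrist_force: [-0.1, 0.8, -0.8]
opening: 0.042
grasp_force: 25.6
```

Call:
send_rows:
  linear:
    - [0,0,0.001]
    - [0,0,0.001]
    - [0,0,0]
  twist:
    - [0,0,0]
    - [0,0,0]
    - [0,0,0]
  gripper: [42,42,42]

```text
time: 29.92
ee_pos: [0.563, 0.1492, 0.1765]
tcp_rot: [179.9, 0.1, 169.1]
wrist_force: [-1.2, 0.8, 6.7]
opening: 0.0421
grasp_force: 26.0
```

Call:
send_rows:
  linear:
    - [0,0,0.001]
    - [0,0,0]
  twist:
    - [0,0,0]
    - [0,0,0]
  gripper: [42,42]

```text
time: 30.18
ee_pos: [0.5632, 0.1493, 0.1764]
tcp_rot: [179.9, 0.2, 169.1]
wrist_force: [-2.5, 0.6, 11.4]
opening: 0.0421
grasp_force: 26.5
```

Seated at the expected height, with contact force rising. Release and retreat.

Call:
send_rows:
  linear:
    - [0,0,-0.001]
    - [0,0,0]
    - [0,0,0]
    - [0,0,0]
    - [0,0,0]
    - [0,0,-0.02]
    - [0,0,-0.03]
    - [0.03,-0.03,-0.03]
  twist:
    - [0,0,0]
    - [0,0,0]
    - [0,0,0]
    - [0,0,0]
    - [0,0,0]
    - [0,0,0]
    - [0,0,0]
    - [0,0,0]
  gripper: [54,58,66,78,78,78,78,78]

```text
time: 31.18
ee_pos: [0.528, 0.1256, 0.2548]
tcp_rot: [-179.9, -0.1, 169.2]
wrist_force: [0.0, -0.2, 0.0]
opening: 0.0665
grasp_force: 0.0
```

Call:
send_rows:
  linear:
    - [0.05,-0.02,0]
    - [0.05,-0.03,0]
    - [0.05,-0.03,0]
    - [0,-0.04,0]
    - [0,-0.04,0]
    - [0,0,0]
    - [0,0,0]
  twist:
    - [0,0,0]
    - [0,0,0]
    - [0,0,0]
    - [0,0,0]
    - [0,0,0]
    - [0,0,0]
    - [0,0,0]
  gripper: [78,78,78,78,78,78,78]

```text
time: 32.05
ee_pos: [0.3502, -0.0034, 0.2556]
tcp_rot: [-180.0, 0.0, 169.1]
wrist_force: [0.1, -0.1, 0.5]
opening: 0.0667
grasp_force: 0.0
```

```bash
python3 - <<'E'
from h import *
import cv2
from workcell import camera
a=camera("scene")[80:210,270:450]; b=camera("top")[165:265,180:280]
a=cv2.resize(a,(450,325),interpolation=cv2.INTER_CUBIC); b=cv2.resize(b,(325,325),interpolation=cv2.INTER_CUBIC)
cv2.imwrite("pics/final.png",np.hstack([a,b])[:,:,::-1])
E
```

```text
(no output)
```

View pics/final.png

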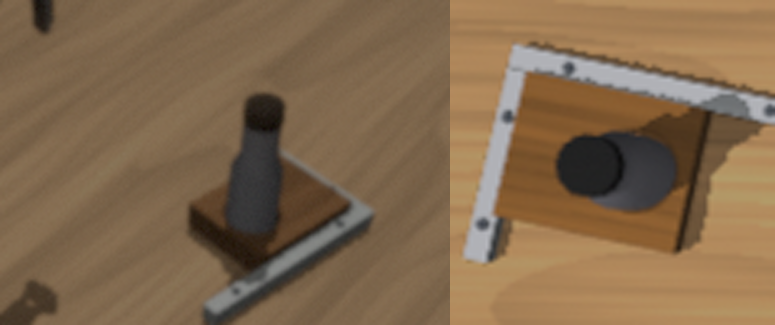

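The stopper's head sits level on the bottle, at (265,110) in the scene crop. The bottle is in the well, the stand is tight in its corner, and the arm is clear.

```bash
python3 -c "
from workcell import ticket
print(ticket.job_done())"
```

```text
the job is handed in; nothing more can be done
None
```

I handed the job in at about 32 s: the stand is flush against both stops, the bottle is down in the well and released, and the stopper is home in the neck. The last pictures confirm this; the hand-in returned no verdict.

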